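# Hook the sample tray out from under the bench riser

## Robot

A 6-joint arm with a two-finger parallel gripper is mounted at the origin on the work surface. World frame = base frame: x ahead of the robot, y to its left, z up, the work surface at z = 0. Lengths are in m, angles in rad, forces in N, time in s.
With the tool pointing down it reaches from about 0.275 to 0.825 m from the base axis. Payload 4.9 kg.
Tool frame: the origin (TCP) lies at the very end of the fingers, on their centre line; the grasp point (between the pads) lies env.pinch_z behind it (env.pinch_z is the distance from the TCP to the grasp point, in m); y points along the fingers, z is the direction in which the jaws open and shut, and the axes are right-handed (so a half turn about y gives the same grasp; the last joint's range is limited). The gripper opens to 85 mm and grips with 20 to 120 N. Pads are 22 mm wide; open, the fingers measure 114 mm over their backs; the gripper's body (76 mm by 85 mm) begins 54 mm behind the grasp point. The pads swing forward as they close: fully open they stand 13 mm farther back than shut.
Start: joints at [-1.312, 0.326, -0.193, 1.052, 0, 1.437], TCP at [0.211, -0.508, 0.231] pointing down, gripper open.
Joint ranges: [-2.65, 2.65], [-0.97, 1.79], [-1.3, 1.35], [-1.93, 2.1], [-1.47, 1.37], [-3.14, 3.14]. Speed limits (rad/s): [2.57, 2.57, 3.14, 3.14, 3.14, 3.14].

## Interface

Orientations are given as a rotation vector (axis times angle).
In Python, from rig import read_state, eyes, hand_in, spot_in, outline_of, env gives the robot as it stands.
- The arm moves only by the tool send_rows, never from a script. Its argument "increments" is a list of rows, each a list of 7 numbers: the closure, from -1 (fully open) to 1 (shut), then the shift along the tool's x, y, z in mm, then the turn, a rotation vector about the tool's x, y, z in rad. In form: [[gripper, dx, dy, dz, ax, ay, az], ...]. A call has 1 to 10 rows; each row shifts and turns the commanded pose from where the row before left it, along the tool's axes as they then stand; what a row does not reach is not made up. A row lasts 1/8 s, in which the tool goes at most 62.5 mm and 10.7 degrees, less where a joint would pass 70% of its speed; a pose out of reach is approached as far as the arm can. A call with a gripper value outside its range is refused whole. The fingers move at their own pace and stop on an object; "grip_force" is the grip in N (left out, the last holds). Time passes only in rows, so rows that do not move let the fingers close. It gives the time, the measured TCP pose, the force and the opening at its end, in the units of the state.
- read_state(): the state, without advancing time (a new reading comes with each control period).
- eyes.get_image(name): name is "scene" or "top" or "wrist"; returns a dict with "frame" (384x512x3 uint8, red, green, blue), "mtx" (3x3 intrinsics, pixels), "T" (4x4, takes a point from camera to world coordinates). Camera axes: x right, y down, z forward; pixel columns grow to the right and rows downward; lengths in m; the calibration is good to about 2 mm. A picture is of the moment at which its call begins. There is no depth.
- hand_in(): hands the job in, once; it reports no verdict.
Trained networks look in a picture, given as the dict that the camera call returned (one of the last four; its "shot" number tells which), for a name from the list of things; names that differ only in an ending like _2 or _b are one class to them, and where a whole thing is asked for, a point or a joint stands for the part that bears it (a point fixed in the world has none). Each returns a list of dicts, best first, with "score" (0 to 1); they miss things now and then, are a little off and sometimes report something else, mostly with a low value. They report only what shows in the picture. A call takes as long as a camera call. They do not tell look-alikes from the thing itself.
- spot_in(picture, query): "box" ([left, top, right, bottom] in pixels, round what is visible of it).
- outline_of(picture, query): "pixels" (384x512 bool, what is visible of it) and "box" ([left, top, right, bottom] in pixels, round what is visible of it).
The state is a dict: "time_s": time; "joints": joint angles; "qvel": joint speeds; "effort": joint torques, N m; "ee_pos": TCP position; "ee_rot": TCP orientation; "contact_force": force on the tool from outside, world axes, zero at the start; "torque": the same for the moment, N m; "grip_width": finger opening in m.
Only numpy, scipy, OpenCV 4.12 (cv2) and the standard library are available. Lean on these libraries where they do the work, as an engineer would, in place of code of your own. Each camera call takes 0.05 s, during which the arm holds its last target. There are 200 camera calls.

## Task

Push the blue dish that stands in the way in front of the riser across the table, without lifting it, until it is wholly on the round green mat. Then take the hooked rod from its stand, reach it under the riser's ledge, catch the brass ring of the sample tray and draw the tray fully out to its stop; do not let the gripper or arm touch the riser or the tray. Finally hang the rod back in its stand as it hung before, and leave everything else where it is.

Things in the scene. Friction and masses are not known exactly. Their poses are not given: they have to be found in the camera images.
- riser: fixed clear acrylic bench riser, 240 mm deep (its x), 300 mm wide (y). Front edge, marked orange, at its x = -120 mm, facing the robot. The 8 mm top (the ledge) has its underside at 160 mm. Aluminium legs at x = +-112, y = +-144 mm with 12 mm high foot rails along x between them; the front is open. Origin: centre of footprint at table height; x points away from the robot, z up
- tray (a joint): slide of the grey sample tray (144 mm long, 180 mm wide, with amber jars) under the riser, in m: 0 fully in, 0.11 fully out at its stop; moves along the riser's -x, about 1.2 N of friction, stays where it is left. Its front wall is 33 mm behind the ring's centre; jars reach 70 mm over the table
- eye (a point): centre of the brass ring on the tray's front. The ring lies level, 32 mm over the table; round bar 6 mm thick, inner diameter 32 mm, outer 44 mm, free space above and below; a stem joins it to the tray. With the tray fully in, this centre is 45 mm behind the riser's front edge, under the ledge. Axes as the riser's
- dish: loose round blue plastic dish, 110 mm across, 34 mm high, 4 mm wall, 0.15 kg, nearly upright wall. Origin: centre of its underside
- mat: flat round green mat with a white centre spot, 160 mm across, so thin (under 1 mm) that it does not hinder sliding; to the left or right of the dish. Origin: its centre
- stand: fixed dark steel stand, on the other side of the dish from the mat. Two level prongs along its x, 15 mm wide, 16 mm slot between, top at 175 mm; the slot opens to the stand's -x (roughly to the robot), prongs end 22 mm before the hanging place; a post 44 mm wide, no higher than the prongs, 28 mm behind it. Base 100 x 80 x 10 mm. Origin: on the table below the hanging place
- seat (a point): hanging place of the rod on the stand: on top of the prongs, mid slot, 175 mm over the table; the hook origin belongs here. Axes as the stand's
- hook: loose hooked rod, 0.1 kg, hung in the fork by its collar, axes as the stand's. Origin: centre of the underside of the black collar (36 x 36 x 6 mm). Orange square handle 18 x 18 mm from 6 to 76 mm above it, flats to x and y. Steel rod, 8 mm thick, 130 mm straight down, then bent 45 degrees into a 28 mm toe pointing down and to the hook's -x; lowest point 154 mm below the origin
- hook_toe (a point): end of the rod's toe, at (-19.8, 0, -149.8) mm in the hook's frame (centre of its 4 mm round end). With the rod tilted about 40 degrees, its lower end leading away from the robot, the toe points straight down, to drop into the ring from above
- beaker: bystander: clear glass beaker, 66 mm across, 85 mm tall, standing beside the riser. Origin: centre of its underside
- reagent: bystander: white plastic bottle with red cap, 54 mm across, 115 mm tall, standing beside the riser. Origin: centre of its underside
- honey: bystander: amber jar, 60 mm across, 70 mm tall, standing on top of the riser. Origin: centre of its underside
- flask: bystander: clear plastic bottle with white cap, 52 mm across, 100 mm tall, standing on top of the riser. Origin: centre of its underside
- marker: bystander: green and white marker pen, about 118 mm long and 15 mm thick, lying on the table between robot and dish. Origin: centre of its underside
- spoon: bystander: metal spoon lying on the notebook, to the robot's left. Origin: centre of its underside
Mind the look-alikes: they are no part of the job. What is meant by the dish is not orange, and is the larger of those in its own colour.

How it is judged:
On the way, in this order (a step that is already met when the one before it is completed fails the run):
1. the dish is wholly on the mat (horizontal distance between dish and mat below 0.025 m and height (world z) of dish below 0.006 m and angle between dish's own z axis and vertical below 0.1 rad), for 0.2 s.
2. the rod's toe is down in the ring while the tray is still in (horizontal distance between hook_toe and eye below 0.024 m and z of hook_toe in the frame of eye below -0.002 m and value of joint tray below 0.05 m), for 0.1 s.
3. the tray is fully out (value of joint tray above 0.098 m), for 0.1 s.
4. the rod hangs in its stand again, released (horizontal distance between hook and seat below 0.012 m and z of hook in the frame of seat between -0.004 and 0.004 m and angle between hook's own z axis and vertical below 0.1 rad and contact force between the fingers and hook below 0.2 N), for 0.2 s.
At the end, for the whole second after the job is handed in: The dish stands flat on the table within 25 mm of the mat's centre, the tray is at least 98 mm out of its 110 mm, and the rod hangs upright in the stand, its collar down on the prongs and within 12 mm of the hanging place, let go and at rest (all of step 1 and all of step 4 and value of joint tray above 0.098 m and linear speed of each of hook, dish below 0.02 m/s); the robot touches nothing.
It fails at once if the gripper or arm touches the riser or the tray (more than 2 N) (contact force between any of the fingers, the arm and riser above 2 N).
It fails at once if the dish is lifted more than 15 mm or tipped (height (world z) of dish above 0.015 m or angle between dish's own z axis and vertical above 0.35 rad).
It fails at once if a bystander is moved more than 25 mm (distance of any of beaker, reagent, honey, flask, marker, spoon from where it was at the start of the episode above 0.025 m).
It also fails if it takes over 70 s, if anything falls off the work surface, if the arm or the gripper's body presses on something with over 40 N, if the wrist force passes 120 N, or if a joint passes its speed limit or range.

## Working session

There is one attempt and no reset: what is moved stays moved. The work goes in short steps, Python scripts to look and compute and a tool call to move; the robot and the scene stay as the last step left them, time stands still between calls to the robot, and variables do not carry over. Pictures are saved under pics/ and viewed, about 8 in all and at most 12, crops included, and the job is handed in when it is done.

Besides the shell and the picture viewer there is one more tool, called after ">>>" as name(argument=value, ...), one argument or row to a line, values as JSON. send_rows: Moves the arm, as the interface text tells. Its arguments: {"type":"object","properties":{"increments":{"type":"array"},"grip_force":{"type":"number"}},"required":["increments"]}

```bash
mkdir -p pics; ls
python3 - <<'E'
from rig import read_state, eyes, spot_in, env
import cv2,numpy as np
s=read_state(); print(s, env.pinch_z)
for n in ("scene","top"):
    p=eyes.get_image(n); cv2.imwrite(f"pics/{n}0.png",p["frame"][:,:,::-1])
    print(n,p["mtx"].round(1).tolist(),p["T"].round(4).tolist())
    for q in ("riser","tray","dish","mat","stand","hook","marker","eye","beaker","reagent"):
        print(q,[(round(d["score"],2),[round(float(v)) for v in d["box"]]) for d in spot_in(p,q)])
E
```

```text
pics
{'time_s': 0.0, 'joints': array([-1.31220562e+00,  3.26921449e-01, -1.93588478e-01,  1.05201827e+00,
       -6.22913107e-06,  1.43661749e+00]), 'qvel': array([ 0.00160595,  0.0005665 ,  0.00136651,  0.0010938 ,  0.00032657,
       -0.00116423]), 'effort': array([ 5.32256799e-04, -4.43396401e+01,  2.62441206e+01,  1.56744069e-02,
       -1.94486811e-04, -7.44041927e-06]), 'ee_pos': array([ 0.21037891, -0.50753482,  0.23051232]), 'ee_rot': array([-0.39920518,  2.0077524 , -2.00421785]), 'contact_force': array([ 0.11380917, -1.01573964, -0.45585555]), 'torque': array([0.02325562, 0.04265306, 0.01477997]), 'grip_width': 0.08542409753898368} 0.0187
scene [[438.4, 0.0, 257.0], [0.0, 438.4, 194.8], [0.0, 0.0, 1.0]] [[-0.5824, -0.7409, 0.3344, 0.2208], [-0.8129, 0.5314, -0.2383, 0.3567], [-0.0011, -0.4107, -0.9118, 1.1032], [0.0, 0.0, 0.0, 1.0]]
riser [(0.64, [161, 67, 313, 217])]
tray [(0.55, [252, 165, 265, 177]), (0.25, [302, 99, 323, 124])]
dish [(0.84, [263, 193, 307, 240]), (0.78, [339, 187, 381, 229]), (0.56, [309, 165, 339, 191])]
mat [(0.75, [176, 240, 238, 302]), (0.21, [163, 
[... 394 characters left out ...]
8.7, 0.0, 253.4], [0.0, 388.7, 190.8], [0.0, 0.0, 1.0]] [[-0.0625, -0.9755, 0.2112, 0.3332], [-0.998, 0.0617, -0.0103, 0.1011], [-0.003, -0.2114, -0.9774, 1.3731], [0.0, 0.0, 0.0, 1.0]]
riser [(0.57, [221, 104, 318, 191])]
tray [(0.25, [319, 148, 334, 169])]
dish [(0.73, [301, 228, 337, 259]), (0.68, [298, 193, 322, 217]), (0.63, [253, 205, 282, 234])]
mat [(0.97, [173, 199, 221, 245])]
stand [(0.64, [330, 184, 363, 222]), (0.39, [262, 251, 270, 279])]
hook [(0.5, [346, 191, 368, 210])]
marker [(0.44, [263, 249, 270, 278]), (0.36, [216, 105, 317, 191]), (0.26, [249, 205, 281, 235])]
eye [(0.29, [289, 135, 306, 156])]
beaker [(0.75, [193, 159, 215, 181])]
reagent [(0.7, [318, 148, 335, 168])]
```

Run:
```python
import cv2
a=cv2.imread("pics/scene0.png")[70:320,140:410]; b=cv2.imread("pics/top0.png")[90:295,160:390]
cv2.imwrite("pics/scene0c.png",cv2.resize(a,(800,int(250*800/270)-150),interpolation=2) if 0 else cv2.resize(a,(648,600),interpolation=2))
cv2.imwrite("pics/top0c.png",cv2.resize(b,(673,600),interpolation=2))
```

```text
(no output)
```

View pics/scene0c.png

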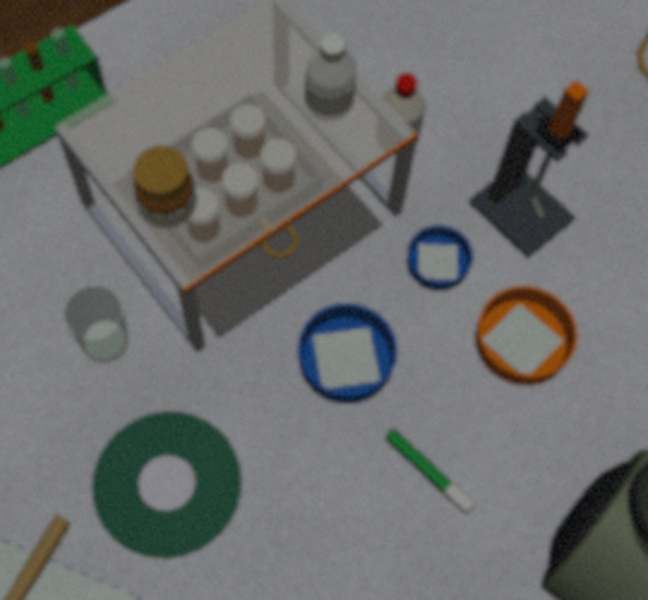

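View pics/top0c.png

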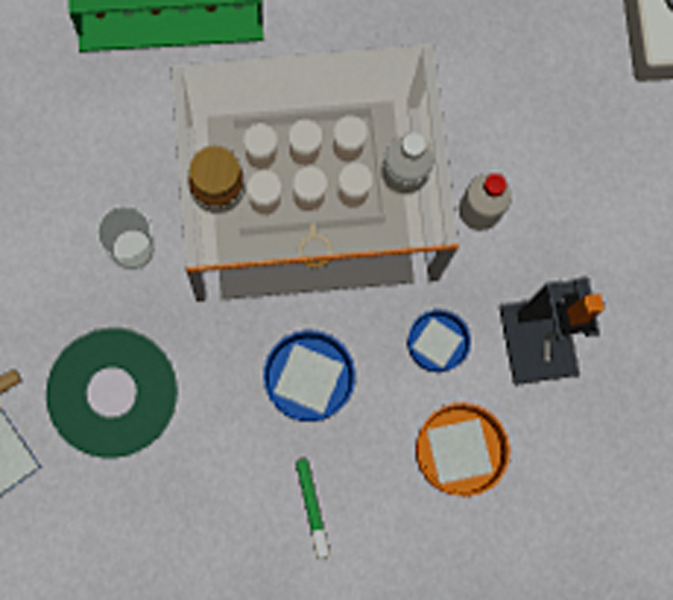

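Both views agree. The large blue dish is at top-crop (310,376) and the mat is on the left at (112,393). The riser's front edge runs (188,268)–(457,247), the ring is at (315,248), and the stand with the rod is on the right around (560,320). The decoys are the small blue dish and the orange dish.

```bash
cat > h.py <<'E'
import numpy as np,cv2
from rig import read_state, eyes, spot_in, outline_of, env
from scipy.spatial.transform import Rotation as R
def ray(p,uv):
    d=np.linalg.inv(p["mtx"])@np.array([uv[0],uv[1],1.]); return p["T"][:3,3],p["T"][:3,:3]@d
def at(p,uv,z):
    o,d=ray(p,uv); return (o+d*(z-o[2])/d[2]).round(4)
def proj(p,X):
    T=np.linalg.inv(p["T"]); c=T[:3,:3]@np.asarray(X,float)+T[:3,3]; u=p["mtx"]@c; return (u[:2]/u[2]).round(1)
def tri(pts):
    A=np.zeros((3,3));b=np.zeros(3)
    for p,uv in pts:
        o,d=ray(p,uv); d=d/np.linalg.norm(d); M=np.eye(3)-np.outer(d,d); A+=M;b+=M@o
    return np.linalg.solve(A,b).round(4)
E
python3 - <<'E'
from h import *
P={n:eyes.get_image(n) for n in("top","scene")}
off={"top":(160,90,230/673,230/673),"scene":(140,70,270/648,250/600)}
def px(n,c): o=off[n]; return ((c[0]+.5)*o[2]+o[0]-.5,(c[1]+.5)*o[3]+o[1]-.5)
for n in P:
    hsv=cv2.cvtColor(P[n]["frame"],cv2.COLOR_RGB2HSV)
    for name,lo,hi,z in(("blue",(100,140,40),(125,255,255),.034),("green",(65,90,30),(90,255,140),0.0005),("orange",(5,150,90),(16,255,255),.168)):
        m=cv2.inRange(hsv,lo,hi); k,l,st,c=cv2.connectedComponentsWithStats(m)
        for i in range(1,k):
            if st[i,4]>25:
                x,y,w,h,a=st[i]
                print(n,name,st[i],at(P[n],(x+w/2-.5,y+h/2-.5),z))
T={"edgeL":((188,268),(187,288)),"edgeR":((456,247),(413,137)),"ring":((315,250),(281,240)),"handletop":((594,303),(577,90)),"stand_base_near_left":((517,383),(528,254)),"base_nr":((578,374),(574,217)),"base_farleft":((501,307),(470,203)),"dish":((310,376),(347,353)),"footL":((200,299),(198,348)),"footR":((434,281),(400,214))}
zz={"edgeL":.164,"edgeR":.164,"ring":.032,"handletop":.251,"stand_base_near_left":.01,"base_nr":.01,"base_farleft":.01,"dish":.034,"footL":0,"footR":0}
for k,(a,b) in T.items():
    a=px("top",a);b=px("scene",b)
    print(k,"tri",tri([(P["top"],a),(P["scene"],b)]),"top",at(P["top"],a,zz[k]),"scene",at(P["scene"],b,zz[k]))
E
```

```text
top blue [502 131  10  48 225] [ 0.6981 -0.8281  0.034 ]
top blue [299 196  22  21 165] [ 0.5558 -0.1052  0.034 ]
top blue [250 203  31  31 364] [0.5234 0.0529 0.034 ]
top blue [   0  299   37   85 2567] [0.171  0.8838 0.034 ]
top green [ 183   76   67   32 1593] [1.0265e+00 2.0520e-01 5.0000e-04]
top green [ 176  203   44   43 1254] [5.218e-01 2.922e-01 5.000e-04]
top green [261 247   9  24  92] [0.3864 0.0615 0.0005]
top orange [ 101   75   39   54 1481] [0.9262 0.5143 0.168 ]
top orange [224 174  93   9 137] [0.6318 0.0329 0.168 ]
top orange [360 191   6   6  33] [ 0.5629 -0.2556  0.168 ]
top orange [302 228  32  31 356] [ 0.4167 -0.0984  0.168 ]
scene blue [471   7  22  26 153] [ 0.6961 -0.8825  0.034 ]
scene blue [504  32   8  13  34] [ 0.5934 -0.8903  0.034 ]
scene blue [487  36  25  15  88] [ 0.5951 -0.8525  0.034 ]
scene blue [311 165  25  21 165] [ 0.5563 -0.1037  0.034 ]
scene blue [265 198  39  39 578] [0.5202 0.057  0.034 ]
scene green [  98   82   86   70 2533] [1.0387e+00 2.0250e-01 5.0000e-04]
scene green [ 180  243   60   59 2238] [5.202e-01 2.932e-01 5.000e-04]
scene
[... 576 characters left out ...]
top tri [ 0.5481 -0.2315  0.2509] top [ 0.5479 -0.2316  0.251 ] scene [ 0.5483 -0.2314  0.251 ]
stand_base_near_left tri [ 0.5034 -0.1994  0.0044] top [ 0.5019 -0.1985  0.01  ] scene [ 0.5028 -0.1961  0.01  ]
base_nr tri [ 0.5084 -0.2735  0.0085] top [ 0.5081 -0.2731  0.01  ] scene [ 0.5082 -0.2726  0.01  ]
base_farleft tri [ 0.599  -0.192  -0.0042] top [ 0.5962 -0.1891  0.01  ] scene [ 0.5943 -0.1849  0.01  ]
dish tri [0.5257 0.0501 0.0136] top [0.5226 0.0508 0.034 ] scene [0.5202 0.056  0.034 ]
footL tri [ 0.6322  0.1788 -0.0008] top [0.6316 0.1784 0.    ] scene [0.6324 0.1792 0.    ]
footR tri [ 6.356e-01 -1.122e-01 -4.000e-04] top [ 0.6361 -0.1119  0.    ] scene [ 0.6349 -0.1123  0.    ]
```

```bash
cat >> h.py <<'E'
def plan(pos,Rt,n,cur=None):
    """per-row increments for a straight move about the TCP from the present pose: (mm tool shift for n rows, total turn in tool axes)"""
    s=read_state(); R0=R.from_rotvec(s["ee_rot"]) if cur is None else cur
    d=R0.inv().apply(np.array(pos)-s["ee_pos"])*1000
    rv=(R0.inv()*Rt).as_rotvec()
    print("pos",s["ee_pos"].round(4),"t",s["time_s"],"j",s["joints"].round(2),"F",s["contact_force"].round(1),"w",round(s["grip_width"],4))
    print("shift first(mm tool)",d.round(1),"/row",(d/n).round(2),"turn",rv.round(4),"/row",(rv/n).round(4))
    print("shift after turn",Rt.inv().apply(np.array(pos)-s["ee_pos"]).round(4)*1000)
def down(ang,flip=1):
    """tool down, jaws along world direction at angle ang from x axis"""
    z=np.array([np.cos(ang),np.sin(ang),0])*flip; y=np.array([0,0,-1.]); return R.from_matrix(np.c_[np.cross(y,z),y,z])
E
python3 - <<'E'
from h import *
s=read_state(); print(R.from_rotvec(s["ee_rot"]).as_matrix().round(2))
plan((.40,-.1,.231),down(0),9); plan((.40,-.1,.231),down(0,-1),9)
E
```

```text
[[-0.92 -0.    0.38]
 [-0.38 -0.   -0.92]
 [ 0.   -1.    0.  ]]
pos [ 0.2105 -0.5081  0.2313] t 1.2 j [-1.31  0.33 -0.19  1.05 -0.    1.44] F [-0.6 -0.4 -0.3] w 0.0855
shift first(mm tool) [-3.313e+02  3.000e-01 -3.045e+02] /row [-3.681e+01  3.000e-02 -3.384e+01] turn [-0.    -1.178  0.   ] /row [-0.     -0.1309  0.    ]
shift after turn [-4.081e+02  3.000e-01  1.895e+02]
pos [ 0.2105 -0.5081  0.2313] t 1.2 j [-1.31  0.33 -0.19  1.05 -0.    1.44] F [-0.6 -0.4 -0.3] w 0.0855
shift first(mm tool) [-3.313e+02  3.000e-01 -3.045e+02] /row [-3.681e+01  3.000e-02 -3.384e+01] turn [-0.      1.9636 -0.    ] /row [-0.      0.2182 -0.    ]
shift after turn [ 4.081e+02  3.000e-01 -1.895e+02]
```

>>> send_rows(
  increments=[
    [-0.4, -33, 0, -30, 0, 0, 0],
    [-0.4, -33, 0, -30, 0, 0, 0],
    [-0.4, -33, 0, -30, 0, 0, 0],
    [-0.4, -33, 0, -30, 0, 0, 0],
    [-0.4, -33, 0, -30, 0, 0, 0],
    [-0.4, -33, 0, -30, 0, 0, 0],
    [-0.4, -33, 0, -30, 0, 0, 0],
    [-0.4, -33, 0, -30, 0, 0, 0],
    [-0.4, -33, 0, -30, 0, 0, 0],
    [-0.4, -33, 0, -30, 0, 0, 0],
  ],
)

```text
time_s: 2.45
ee_pos: [0.4012, -0.1034, 0.2316]
ee_rot: [-0.398, 2.005, -2.006]
contact_force: [0.2, -0.6, -0.8]
grip_width: 0.0598
```

>>> send_rows(
  increments=[
    [-0.4, 0, 0, 0, 0, -0.147, 0],
    [-0.4, 0, 0, 0, 0, -0.147, 0],
    [-0.4, 0, 0, 0, 0, -0.147, 0],
    [-0.4, 0, 0, 0, 0, -0.147, 0],
    [-0.4, 0, 0, 0, 0, -0.147, 0],
    [-0.4, 0, 0, 0, 0, -0.147, 0],
    [-0.4, 0, 0, 0, 0, -0.147, 0],
    [-0.4, 0, 0, 0, 0, -0.149, 0],
  ],
)

```text
time_s: 3.45
ee_pos: [0.4006, -0.1047, 0.2314]
ee_rot: [-1.211, 1.205, -1.206]
contact_force: [-0.1, 0.0, -0.6]
grip_width: 0.0595
```

Run:
```python
from h import *
plan((.521,-.03,.12),down(0),4)
```

```text
pos [ 0.4006 -0.1047  0.2314] t 3.45 j [-0.43  0.07 -0.51  0.98  0.    1.13] F [-0.1  0.  -0.6] w 0.0595
shift first(mm tool) [-74.1 111.4 120.7] /row [-18.52  27.86  30.17] turn [-0.0003  0.0049  0.0001] /row [-0.0001  0.0012  0.    ]
shift after turn [-74.7 111.4 120.4]
```

>>> send_rows(
  increments=[
    [-0.4, -25, 0, 40, 0, 0, 0],
    [-0.4, -25, 0, 40, 0, 0, 0],
    [-0.4, -28, 0, 40, 0, 0, 0],
    [-0.4, 0, 45, 0, 0, 0, 0],
    [-0.4, 0, 45, 0, 0, 0, 0],
    [-0.4, 0, 45, 0, 0, 0, 0],
    [-0.4, 0, 45, 0, 0, 0, 0],
    [-0.4, 0, 30, 0, 0, 0, 0],
    [-0.4, 0, 9, 0, 0, 0, 0],
    [-0.4, 0, 0, 0, 0, 0, 0],
  ],
)

```text
time_s: 4.7
ee_pos: [0.5207, -0.0267, 0.0124]
ee_rot: [-1.209, 1.209, -1.209]
contact_force: [0.1, -0.2, 0.2]
grip_width: 0.0595
```

Run:
```python
from h import *
plan((.521,.235,.012),down(0),4)
p=eyes.get_image("top"); cv2.imwrite("pics/t1.png",cv2.resize(p["frame"][130:290,160:380,::-1],(770,560),interpolation=2))
```

```text
pos [ 0.5207 -0.0267  0.0124] t 4.7 j [-0.19  0.53 -0.53  0.51 -0.    1.38] F [ 0.1 -0.2  0.2] w 0.0595
shift first(mm tool) [-261.7    0.4    0.3] /row [-65.42   0.1    0.09] turn [ 0.0003 -0.     -0.0001] /row [ 0.0001 -0.     -0.    ]
shift after turn [-261.7    0.4    0.3]
```

View pics/t1.png

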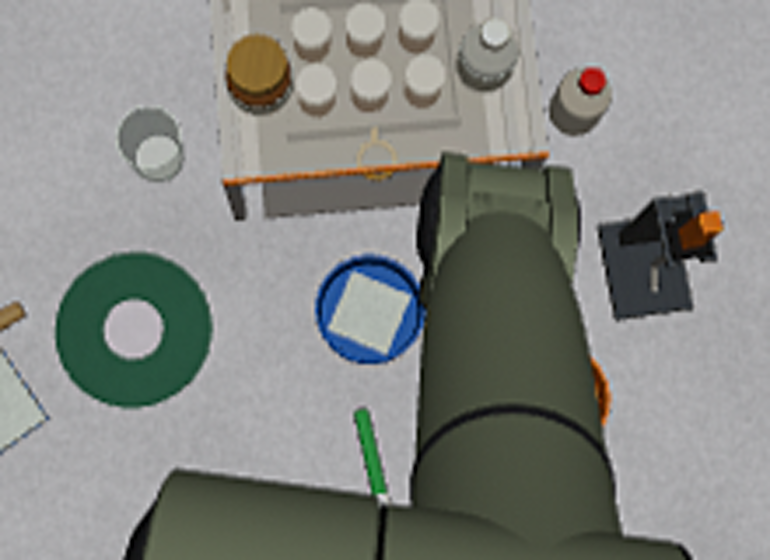

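>>> send_rows(
  increments=[
    [-0.4, -15, 0, 0, 0, 0, 0],
    [-0.4, -15, 0, 0, 0, 0, 0],
    [-0.4, -20, 0, 0, 0, 0, 0],
    [-0.4, -25, 0, 0, 0, 0, 0],
    [-0.4, -25, 0, 0, 0, 0, 0],
    [-0.4, -25, 0, 0, 0, 0, 0],
    [-0.4, -25, 0, 0, 0, 0, 0],
    [-0.4, -25, 0, 0, 0, 0, 0],
    [-0.4, -20, 0, 0, 0, 0, 0],
    [-0.4, -15, 0, 0, 0, 0, 0],
  ],
)

```text
time_s: 6.0
ee_pos: [0.5205, 0.1847, 0.0127]
ee_rot: [-1.21, 1.208, -1.209]
contact_force: [-0.3, -1.9, 2.1]
grip_width: 0.0597
```

>>> send_rows(
  increments=[
    [-0.4, -12, 0, 0, 0, 0, 0],
    [-0.4, -10, 0, 0, 0, 0, 0],
    [-0.4, -8, 0, 0, 0, 0, 0],
    [-0.4, -6, 0, 0, 0, 0, 0],
    [-0.4, -4, 0, 0, 0, 0, 0],
    [-0.4, 0, 0, 0, 0, 0, 0],
  ],
)

```text
time_s: 6.75
ee_pos: [0.5206, 0.2237, 0.0122]
ee_rot: [-1.209, 1.209, -1.209]
contact_force: [0.9, 0.3, 0.1]
grip_width: 0.06
```

Run:
```python
from h import *
plan((.521,.235,.012),down(0),4)
for n in("top","scene"):
    p=eyes.get_image(n)
    hsv=cv2.cvtColor(p["frame"],cv2.COLOR_RGB2HSV); m=cv2.inRange(hsv,(100,140,40),(125,255,255)); k,l,st,c=cv2.connectedComponentsWithStats(m)
    for i in range(1,k):
        x,y,w,h,a=st[i]
        if a>40: print(n,st[i],at(p,(x+w/2-.5,y+h/2-.5),.034))
    print([(round(d["score"],2),d["box"],at(p,((d["box"][0]+d["box"][2])/2,(d["box"][1]+d["box"][3])/2),.02)) for d in spot_in(p,"dish")])
    cv2.imwrite(f"pics/{n}2.png",p["frame"][:,:,::-1])
```

```text
pos [0.5206 0.2237 0.0122] t 6.75 j [ 0.28  0.59 -0.4   0.58  0.    1.85] F [0.9 0.3 0.1] w 0.06
shift first(mm tool) [-11.3   0.2   0.4] /row [-2.83  0.05  0.11] turn [ 0.0001  0.0001 -0.0006] /row [ 0.      0.     -0.0002]
shift after turn [-11.3   0.2   0.4]
top [502 131  10  48 210] [ 0.6981 -0.8281  0.034 ]
top [299 196  22  21 167] [ 0.5558 -0.1052  0.034 ]
top [   0  299   37   85 2483] [0.171  0.8838 0.034 ]
[(0.82, [301.9, 228.0, 334.8, 259.2], array([ 0.4247, -0.1256,  0.02  ])), (0.54, [295.5, 194.2, 326.2, 220.1], array([ 0.5537, -0.1117,  0.02  ]))]
scene [474   7  15  16  41] [ 0.7122 -0.8977  0.034 ]
scene [191 245  45  45 703] [0.5166 0.2812 0.034 ]
[(0.77, [191.0, 244.6, 236.3, 289.6], array([0.5193, 0.279 , 0.02  ]))]
```

>>> send_rows(
  increments=[
    [-0.4, -4, 0, 0, 0, 0, 0],
    [-0.4, -4, 0, 0, 0, 0, 0],
    [-0.4, -3, 0, 0, 0, 0, 0],
    [-0.4, 0, 0, 0, 0, 0, 0],
    [-0.4, 15, 0, 0, 0, 0, 0],
    [-0.4, 20, -30, 0, 0, 0, 0],
    [-0.4, 0, -60, 0, 0, 0, 0],
    [-0.4, 0, -60, 0, 0, 0, 0],
    [-0.4, 0, -60, 0, 0, 0, 0],
    [-0.4, 0, -60, 0, 0, 0, 0],
  ],
)

```text
time_s: 8.2
ee_pos: [0.5203, 0.1982, 0.2844]
ee_rot: [-1.209, 1.21, -1.21]
contact_force: [1.6, 0.3, -0.8]
grip_width: 0.06
```

Run:
```python
from h import *
# hook jaws along stand y: yaw ~0.085; tool x=+X
plan((.46,-.20,.33),down(np.pi/2+.085),10)
```

```text
pos [0.5203 0.1982 0.2844] t 8.2 j [ 0.23  0.31 -0.08  1.18 -0.    1.8 ] F [ 1.6  0.3 -0.8] w 0.06
shift first(mm tool) [398.3 -45.6 -59.9] /row [39.83 -4.56 -5.99] turn [-2.0000e-04 -1.6567e+00  4.0000e-04] /row [-0.     -0.1657  0.    ]
shift after turn [ -93.8  -45.6 -391.7]
```

>>> send_rows(
  increments=[
    [-1, 40, -5, -6, 0, 0, 0],
    [-1, 40, -5, -6, 0, 0, 0],
    [-1, 40, -5, -6, 0, 0, 0],
    [-1, 40, -5, -6, 0, 0, 0],
    [-1, 40, -5, -6, 0, 0, 0],
    [-1, 40, -5, -6, 0, 0, 0],
    [-1, 40, -5, -6, 0, 0, 0],
    [-1, 40, -5, -6, 0, 0, 0],
    [-1, 40, -5, -6, 0, 0, 0],
    [-1, 40, 0, -6, 0, 0, 0],
  ],
)

```text
time_s: 9.45
ee_pos: [0.4597, -0.2026, 0.3276]
ee_rot: [-1.209, 1.209, -1.21]
contact_force: [0.3, 0.2, -0.3]
grip_width: 0.0855
```

>>> send_rows(
  increments=[
    [-1, 0, 0, 0, 0, -0.166, 0],
    [-1, 0, 0, 0, 0, -0.166, 0],
    [-1, 0, 0, 0, 0, -0.166, 0],
    [-1, 0, 0, 0, 0, -0.166, 0],
    [-1, 0, 0, 0, 0, -0.166, 0],
    [-1, 0, 0, 0, 0, -0.166, 0],
    [-1, 0, 0, 0, 0, -0.166, 0],
    [-1, 0, 0, 0, 0, -0.166, 0],
    [-1, 0, 0, 0, 0, -0.166, 0],
    [-1, 0, 0, 0, 0, -0.163, 0],
  ],
)

```text
time_s: 10.7
ee_pos: [0.4597, -0.2012, 0.3271]
ee_rot: [-1.57, -0.071, 0.072]
contact_force: [0.8, -0.4, 0.5]
grip_width: 0.0853
```

Run:
```python
from h import *
plan((.548,-.2315,.21),down(np.pi/2+.085),5)
W=eyes.get_image("wrist"); S=eyes.get_image("scene"); T=eyes.get_image("top")
print("wrist cam",W["T"][:3,3].round(3),"handle top px",proj(W,(.548,-.2315,.251)))
for p,n in((S,"scene"),(T,"top")):
    b=[d for d in spot_in(p,"dish")]; print(n,[(round(d["score"],2),d["box"],at(p,((d["box"][0]+d["box"][2])/2,(d["box"][1]+d["box"][3])/2),.034)) for d in b])
cv2.imwrite("pics/w3.png",W["frame"][:,:,::-1]);cv2.imwrite("pics/s3.png",S["frame"][:,:,::-1]);cv2.imwrite("pics/t3.png",T["frame"][:,:,::-1])
np.savez("w3.npz",mtx=W["mtx"],T=W["T"])
```

```text
pos [ 0.4597 -0.2012  0.3271] t 10.7 j [-0.56  0.19 -0.13  1.25 -0.   -0.65] F [ 0.8 -0.4  0.5] w 0.0853
shift first(mm tool) [ 85.2 117.1 -38.2] /row [17.04 23.41 -7.63] turn [-0.0001  0.0057 -0.0004] /row [-0.      0.0011 -0.0001]
shift after turn [ 85.4 117.1 -37.7]
wrist cam [ 0.379 -0.209  0.469] handle top px [215.9 279.5]
scene [(0.95, [308.6, 164.3, 337.8, 190.5], array([ 0.5503, -0.0995,  0.034 ])), (0.9, [339.2, 188.4, 381.8, 227.7], array([ 0.4228, -0.1223,  0.034 ])), (0.61, [188.2, 246.1, 232.2, 293.6], array([0.5146, 0.2908, 0.034 ])), (0.57, [338.3, 112.0, 381.8, 175.7], array([ 0.5718, -0.2509,  0.034 ]))]
top [(0.95, [300.8, 229.3, 336.5, 256.1], array([ 0.4268, -0.1246,  0.034 ])), (0.91, [184.2, 207.7, 213.7, 239.3], array([0.5186, 0.2825, 0.034 ])), (0.86, [296.9, 194.8, 324.0, 218.7], array([ 0.5529, -0.1082,  0.034 ])), (0.45, [175.7, 200.7, 222.6, 241.5], array([0.5269, 0.2815, 0.034 ])), (0.27, [116.2, 217.1, 165.6, 250.6], array([0.4954, 0.4833, 0.034 ]))]
```

View pics/w3.png

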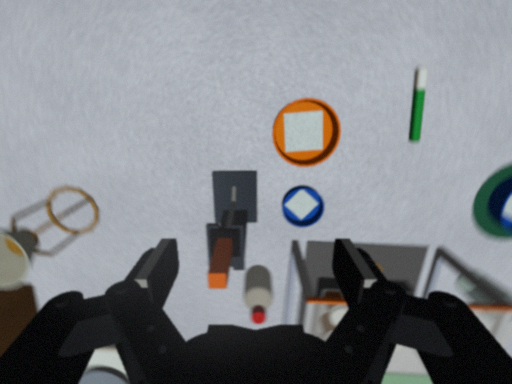

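Run:
```python
from h import *
z=np.load("w3.npz"); W={"mtx":z["mtx"],"T":z["T"]}
im=cv2.imread("pics/w3.png"); 
for uv in((213,171),(256,171),(257,220)): print(uv,at(W,uv,.01))
hsv=cv2.cvtColor(im,cv2.COLOR_BGR2HSV); m=cv2.inRange(hsv,(4,150,60),(18,255,255)); m[:, :190]=0; m[:,250:]=0; m[:225]=0
ys,xs=np.nonzero(m); print("handle",xs.min(),xs.max(),ys.min(),ys.max())
v=hsv[...,2].astype(int); print("top face",[(y,xs[(ys==y)].min(),xs[ys==y].max(),int(v[y,218])) for y in range(262,292,2) if (ys==y).any()])
T=cv2.imread("pics/t3.png"); hs=cv2.cvtColor(T,cv2.COLOR_BGR2HSV); mm=cv2.inRange(hs,(100,140,40),(125,255,255))
k,l,st,c=cv2.connectedComponentsWithStats(mm); print([s.tolist() for s in st[1:] if s[4]>60])
p=eyes.get_image("top"); 
for s in st[1:]:
    if s[4]>60: print(at(p,(s[0]+s[2]/2-.5,s[1]+s[3]/2-.5),.034))
cv2.imwrite("pics/w3c.png",cv2.resize(im[150:310,170:290],(600,800))[:, :][:600] if 0 else cv2.resize(im[160:300,180:290],(471,600),interpolation=2))
```

```text
(213, 171) [ 0.5078 -0.2717  0.01  ]
(256, 171) [ 0.501  -0.1963  0.01  ]
(257, 220) [ 0.5951 -0.1858  0.01  ]
handle 209 230 239 287
top face [(262, np.int64(225), np.int64(225), 80), (272, np.int64(211), np.int64(225), 109), (274, np.int64(209), np.int64(226), 180), (276, np.int64(209), np.int64(226), 191), (278, np.int64(209), np.int64(225), 192), (280, np.int64(209), np.int64(225), 189), (282, np.int64(209), np.int64(225), 194), (284, np.int64(210), np.int64(225), 193), (286, np.int64(210), np.int64(224), 190)]
[[502, 131, 10, 48, 201], [299, 196, 22, 21, 167], [181, 208, 32, 32, 402], [0, 299, 37, 85, 2294]]
[ 0.6981 -0.8281  0.034 ]
[ 0.5558 -0.1052  0.034 ]
[0.5191 0.291  0.034 ]
[0.171  0.8838 0.034 ]
```

View pics/w3c.png

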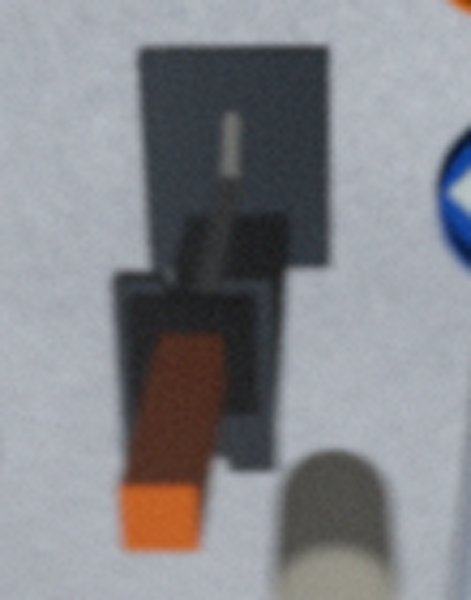

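Run:
```python
from h import *
plan((.5483,-.2308,.202),R.from_rotvec(read_state()["ee_rot"]),5)
```

```text
pos [ 0.4603 -0.2009  0.3273] t 11.0 j [-0.56  0.19 -0.13  1.25 -0.   -0.64] F [0.6 0.2 0.9] w 0.0856
shift first(mm tool) [ 85.2 125.3 -37.2] /row [17.04 25.05 -7.44] turn [0. 0. 0.] /row [0. 0. 0.]
shift after turn [ 85.2 125.3 -37.2]
```

>>> send_rows(
  increments=[
    [-1, 28, 0, -12, 0, 0, 0],
    [-1, 28, 0, -12, 0, 0, 0],
    [-1, 29, 0, -13, 0, 0, 0],
    [-1, 0, 0, 0, 0, 0, 0],
    [-1, 0, 35, 0, 0, 0, 0],
    [-1, 0, 35, 0, 0, 0, 0],
    [-1, 0, 30, 0, 0, 0, 0],
    [-1, 0, 25, 0, 0, 0, 0],
    [-1, 0, 0, 0, 0, 0, 0],
  ],
)

```text
time_s: 12.12
ee_pos: [0.5464, -0.2292, 0.2006]
ee_rot: [-1.567, -0.064, 0.07]
contact_force: [0.1, -0.2, 0.9]
grip_width: 0.0857
```

>>> send_rows(
  increments=[
    [0, 0, 0, 0, 0, 0, 0],
    [0.3, 0, 0, 0, 0, 0, 0],
    [0.6, 0, 0, 0, 0, 0, 0],
    [1, 0, 0, 0, 0, 0, 0],
    [1, 0, 0, 0, 0, 0, 0],
    [1, 0, 0, 0, 0, 0, 0],
    [1, 0, 0, 0, 0, 0, 0],
  ],
  grip_force=60,
)

```text
time_s: 13.0
ee_pos: [0.5488, -0.2304, 0.2029]
ee_rot: [-1.57, -0.068, 0.067]
contact_force: [-0.5, -0.1, 5.5]
grip_width: 0.0169
```

Run:
```python
from h import *
s=read_state(); print(R.from_rotvec(s["ee_rot"]).as_matrix().round(3), s["joints"].round(2),s["ee_pos"])
p=eyes.get_image("scene"); c=p["frame"][95:195,320:400,::-1]; cv2.imwrite("pics/s4.png",cv2.resize(c,(480,600),interpolation=2))
print(s["contact_force"],s["grip_width"])
```

```text
[[ 0.996  0.001 -0.086]
 [ 0.086 -0.001  0.996]
 [ 0.001 -1.    -0.001]] [-0.52  0.43 -0.12  1.03 -0.   -0.61] [ 0.54876191 -0.23041769  0.20292606]
[-0.5359838  -0.08487061  5.49276229] 0.0168952265268991
```

View pics/s4.png

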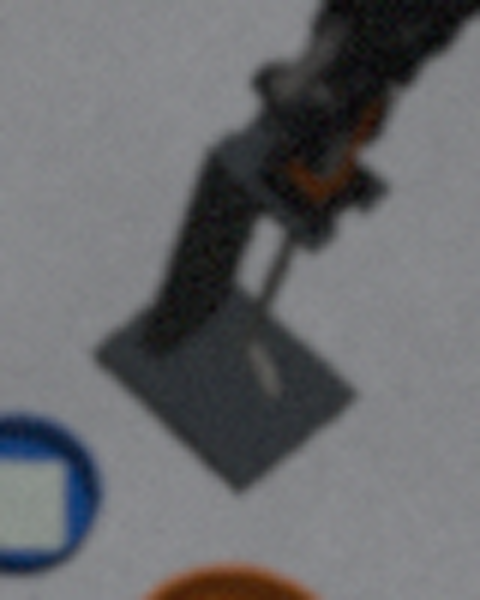

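>>> send_rows(
  increments=[
    [1, 0, -4, 0, 0, 0, 0],
    [1, 0, -8, 0, 0, 0, 0],
    [1, 0, 0, 0, 0, 0, 0],
    [1, -10, 0, 0, 0, 0, 0],
    [1, -20, 0, 0, 0, 0, 0],
    [1, -25, 0, 0, 0, 0, 0],
    [1, -10, -20, 0, 0, 0, 0],
    [1, 0, -35, 0, 0, 0, 0],
    [1, 0, -25, 0, 0, 0, 0],
    [1, 0, 0, 0, 0, 0, 0],
  ],
)

```text
time_s: 14.3
ee_pos: [0.4841, -0.2364, 0.2959]
ee_rot: [-1.572, -0.07, 0.065]
contact_force: [1.0, -0.5, -1.5]
grip_width: 0.0174
```

Run:
```python
from h import *
s=read_state(); print(s["ee_pos"],s["joints"].round(2),s["contact_force"].round(1),s["grip_width"])
R0=R.from_rotvec(s["ee_rot"])
toe=np.array([-19.8,0,-149.8])/1e3
# hook frame axes in tool: hook x=tool x, hook z=-tool y, hook y=tool z
H2T=R.from_matrix(np.c_[[1,0,0],[0,0,1],[0,-1,0]].astype(float)); org=np.array([0,.0279,0])
def toew(pos,Rt): return pos+Rt.apply(org+H2T.apply(toe))
print("toe now",toew(s["ee_pos"],R0).round(4))
yaw=.022; tilt=np.radians(40)
Rt=R.from_euler("z",yaw)*R.from_euler("y",-tilt)*down(np.pi/2)
ey=np.array([.676,.0337,.032]); ax=np.array([np.cos(yaw),np.sin(yaw),0])
off=Rt.apply(org+H2T.apply(toe)); print("toe off",off.round(4))
for nm,dx,z in(("pre",-.085,.060),("pre2",-.085,.048),("over",0,.048),("in",0,.022)):
    t=ey+dx*ax; t[2]=z; print(nm,"TCP",(t-off).round(4))
t=ey-.085*ax; t[2]=.10
plan(t-off,Rt,10)
print((R0.inv()*Rt).as_rotvec())
```

```text
[ 0.48407991 -0.23641106  0.29587369] [-0.59  0.27 -0.11  1.19 -0.   -0.68] [ 1.  -0.5 -1.5] 0.017365891729970995
toe now [ 0.4649 -0.2385  0.1181]
toe off [ 0.099   0.0022 -0.1489]
pre TCP [0.492  0.0297 0.2089]
pre2 TCP [0.492  0.0297 0.1969]
over TCP [0.577  0.0315 0.1969]
in TCP [0.577  0.0315 0.1709]
pos [ 0.4841 -0.2364  0.2959] t 14.3 j [-0.59  0.27 -0.11  1.19 -0.   -0.68] F [ 1.  -0.5 -1.5] w 0.0174
shift first(mm tool) [ 30.6  46.5 264.5] /row [ 3.06  4.65 26.45] turn [-0.0202  0.0621 -0.6951] /row [-0.002   0.0062 -0.0695]
shift after turn [-19.7  44.9 265.8]
[-0.02018487  0.06205611 -0.69507949]
```

>>> send_rows(
  increments=[
    [1, 4, 0, 30, 0, 0, 0],
    [1, 4, 0, 40, 0, 0, 0],
    [1, 4, 0, 40, 0, 0, 0],
    [1, 4, 0, 40, 0, 0, 0],
    [1, 4, 0, 40, 0, 0, 0],
    [1, 4, 0, 40, 0, 0, 0],
    [1, 4, 0, 24, 0, 0, 0],
    [1, 2, 0, 10, 0, 0, 0],
    [1, 0, 0, 0, 0, 0, 0],
  ],
)

```text
time_s: 15.42
ee_pos: [0.4904, 0.0298, 0.2934]
ee_rot: [-1.57, -0.067, 0.069]
contact_force: [0.5, -0.9, -1.2]
grip_width: 0.0174
```

>>> send_rows(
  increments=[
    [1, 0, 0, 0, -0.0025, 0.0078, -0.087],
    [1, 0, 0, 0, -0.0025, 0.0078, -0.087],
    [1, 0, 0, 0, -0.0025, 0.0078, -0.087],
    [1, 0, 0, 0, -0.0025, 0.0078, -0.087],
    [1, 0, 0, 0, -0.0025, 0.0078, -0.087],
    [1, 0, 0, 0, -0.0025, 0.0078, -0.087],
    [1, 0, 0, 0, -0.0025, 0.0078, -0.087],
    [1, 0, 0, 0, -0.0025, 0.0078, -0.087],
    [1, 0, 0, 0, 0, 0, 0],
  ],
)

```text
time_s: 16.55
ee_pos: [0.4884, 0.0289, 0.2921]
ee_rot: [-1.493, -0.555, -0.527]
contact_force: [-0.7, -0.3, -2.1]
grip_width: 0.0173
```

```bash
cat >> h.py <<'E'
H2T=R.from_matrix(np.c_[[1,0,0],[0,0,1],[0,-1,0]].astype(float)); ORG=np.array([0,.0279,0]); TOE=np.array([-.0198,0,-.1498])
yaw=.022; RT=R.from_euler("z",yaw)*R.from_euler("y",-np.radians(40))*down(np.pi/2)
EY=np.array([.676,.0337,.032]); AX=np.array([np.cos(yaw),np.sin(yaw),0])
def toew(s): return s["ee_pos"]+R.from_rotvec(s["ee_rot"]).apply(ORG+H2T.apply(TOE))
def toeplan(dx,z,n=1):
    t=EY+dx*AX; t[2]=z; plan(t-RT.apply(ORG+H2T.apply(TOE)),RT,n)
E
python3 - <<'E'
from h import *
s=read_state(); print("toe",toew(s).round(4))
toeplan(-.085,.048)
for n in("scene","top"):
    p=eyes.get_image(n); t=proj(p,toew(s)); print(n,"toe px",t,"ring px",proj(p,EY))
    a,b=[int(v) for v in t]; cv2.imwrite(f"pics/{n}5.png",cv2.resize(p["frame"][b-60:b+60,a-70:a+70,::-1],(700,600),interpolation=2))
E
```

```text
toe [0.5866 0.0312 0.1426]
pos [0.4884 0.0289 0.2921] t 16.55 j [-0.17 -0.3  -0.93  0.26  0.12 -0.14] F [-0.7 -0.3 -2.1] w 0.0173
shift first(mm tool) [-58.   75.5   0.5] /row [-58.05  75.55   0.46] turn [-0.0003 -0.0032 -0.0056] /row [-0.0003 -0.0032 -0.0056]
shift after turn [-58.5  75.2   0.7]
scene toe px [278.5 174.6] ring px [256.6 169.7]
top toe px [271.2 193.4] ring px [267.4 175.3]
```

View pics/scene5.png

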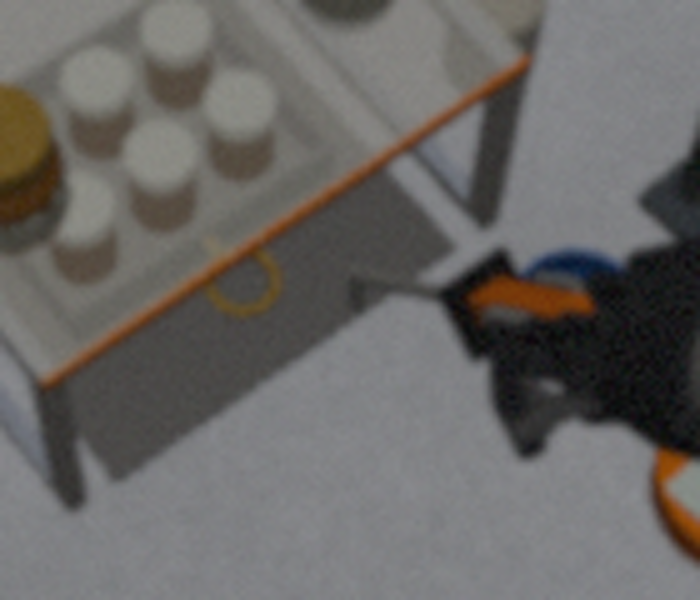

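>>> send_rows(
  increments=[
    [1, -14, 19, 0, 0, 0, 0],
    [1, -14, 19, 0, 0, 0, 0],
    [1, -14, 19, 0, 0, 0, 0],
    [1, -10, 12, 0, 0, 0, 0],
    [1, -6, 6, 0, 0, -0.003, -0.005],
    [1, 0, 0, 0, 0, 0, 0],
  ],
)

```text
time_s: 17.4
ee_pos: [0.495, 0.0298, 0.199]
ee_rot: [-1.492, -0.564, -0.528]
contact_force: [0.9, -1.0, -0.5]
grip_width: 0.0169
```

Run:
```python
from h import *
s=read_state(); print("toe",toew(s).round(4))
toeplan(-.085,.048); toeplan(0,.048)
```

```text
toe [0.5941 0.0322 0.0502]
pos [0.495  0.0298 0.199 ] t 17.4 j [-0.16 -0.13 -1.1  -0.09  0.12 -0.14] F [ 0.9 -1.  -0.5] w 0.0169
shift first(mm tool) [-3.6 -0.3 -0. ] /row [-3.65 -0.29 -0.04] turn [-0.0017  0.0011  0.0007] /row [-0.0017  0.0011  0.0007]
shift after turn [-3.6 -0.3 -0. ]
pos [0.495  0.0298 0.199 ] t 17.4 j [-0.16 -0.13 -1.1  -0.09  0.12 -0.14] F [ 0.9 -1.  -0.5] w 0.0169
shift first(mm tool) [61.4 54.4 -0.2] /row [61.43 54.4  -0.2 ] turn [-0.0017  0.0011  0.0007] /row [-0.0017  0.0011  0.0007]
shift after turn [61.5 54.4 -0. ]
```

>>> send_rows(
  increments=[
    [1, 7, 6, 0, 0, 0, 0],
    [1, 14, 12, 0, 0, 0, 0],
    [1, 14, 12, 0, 0, 0, 0],
    [1, 14, 12, 0, 0, 0, 0],
    [1, 8, 8, 0, 0, 0, 0],
    [1, 4, 4, 0, 0, 0, 0],
    [1, 0, 0, 0, 0, 0, 0],
  ],
)

```text
time_s: 18.27
ee_pos: [0.5758, 0.0321, 0.1973]
ee_rot: [-1.491, -0.566, -0.529]
contact_force: [0.5, 0.0, -0.7]
grip_width: 0.017
```

Run:
```python
from h import *
s=read_state(); print("toe",toew(s).round(4))
toeplan(0,.048); toeplan(0,.022)
p=eyes.get_image("scene"); print(proj(p,toew(s)),proj(p,EY)); cv2.imwrite("pics/s6.png",cv2.resize(p["frame"][120:220,200:320,::-1],(720,600),interpolation=2))
```

```text
toe [0.6752 0.0346 0.0487]
pos [0.5758 0.0321 0.1973] t 18.275 j [-0.12  0.05 -0.95 -0.12  0.1  -0.11] F [ 0.5  0.  -0.7] w 0.017
shift first(mm tool) [ 0.6  1.1 -0.6] /row [ 0.59  1.11 -0.65] turn [-0.002   0.0015  0.0024] /row [-0.002   0.0015  0.0024]
shift after turn [ 0.6  1.1 -0.6]
pos [0.5758 0.0321 0.1973] t 18.275 j [-0.12  0.05 -0.95 -0.12  0.1  -0.11] F [ 0.5  0.  -0.7] w 0.017
shift first(mm tool) [-16.2  21.   -0.7] /row [-16.17  20.99  -0.66] turn [-0.002   0.0015  0.0024] /row [-0.002   0.0015  0.0024]
shift after turn [-16.1  21.   -0.6]
[256.4 167.3] [256.6 169.7]
```

View pics/s6.png

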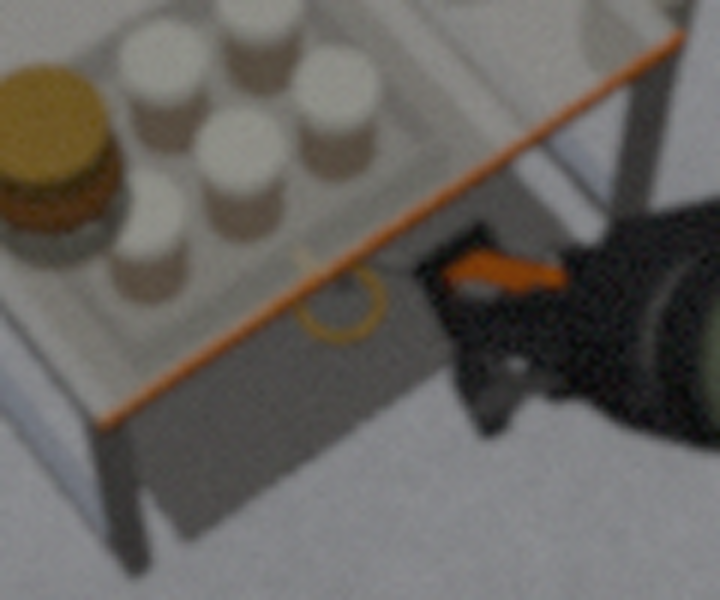

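The toe shows at crop (348,282), above the ring centre at (340,302), as predicted. I'm lowering it.

>>> send_rows(
  increments=[
    [1, -4, 5, 0, 0, 0, 0],
    [1, -5, 6, -1, 0, 0, 0],
    [1, -4, 6, 0, 0, 0, 0],
    [1, -3, 4, 0, 0, 0, 0],
    [1, 0, 0, 0, 0, 0, 0],
    [1, 0, 0, 0, 0, 0, 0],
  ],
)

```text
time_s: 19.08
ee_pos: [0.5773, 0.0312, 0.1713]
ee_rot: [-1.491, -0.566, -0.53]
contact_force: [-0.5, -0.4, -0.5]
grip_width: 0.0174
```

Run:
```python
from h import *
s=read_state(); print("toe",toew(s).round(4),s["ee_pos"],s["contact_force"].round(1),s["joints"].round(2))
off0=ORG+H2T.apply(TOE); R0=R.from_rotvec(s["ee_rot"]); pos=s["ee_pos"]; t0=toew(s); D=0.120+0.012-.012; N=18
for i in range(1,N+1):
    f=i/N; R1=R.from_euler("z",yaw)*R.from_euler("y",-np.radians(40-10*f))*down(np.pi/2)
    t=t0-AX*D*f; p1=t-R1.apply(off0); d=R0.inv().apply(p1-pos)*1e3; rv=(R0.inv()*R1).as_rotvec()
    if i in(1,2,6,12,18): print(i,d.round(1),rv.round(4),p1.round(3))
    R0,pos=R1,p1
```

```text
toe [0.6768 0.0337 0.0228] [0.57731421 0.03115848 0.17132393] [-0.5 -0.4 -0.5] [-0.12  0.1  -0.99 -0.21  0.1  -0.11]
1 [-2.8 -4.   0.3] [-0.0019  0.0015  0.0128] [0.573 0.031 0.173]
2 [-3.4 -4.   0. ] [0.     0.     0.0097] [0.567 0.031 0.174]
6 [-3.6 -3.8  0. ] [0.     0.     0.0097] [0.547 0.031 0.177]
12 [-3.8 -3.5  0. ] [-0.     -0.      0.0097] [0.516 0.03  0.182]
18 [-4.  -3.2  0. ] [-0.     -0.      0.0097] [0.485 0.029 0.187]
```

>>> send_rows(
  increments=[
    [1, -3.3, -4, 0, 0, 0, 0.0097],
    [1, -3.4, -4, 0, 0, 0, 0.0097],
    [1, -3.4, -3.9, 0, 0, 0, 0.0097],
    [1, -3.5, -3.9, 0, 0, 0, 0.0097],
    [1, -3.5, -3.8, 0, 0, 0, 0.0097],
    [1, -3.6, -3.8, 0, 0, 0, 0.0097],
    [1, -3.6, -3.7, 0, 0, 0, 0.0097],
    [1, -3.7, -3.7, 0, 0, 0, 0.0097],
    [1, -3.7, -3.6, 0, 0, 0, 0.0097],
    [1, -3.7, -3.6, 0, 0, 0, 0.0097],
  ],
)

```text
time_s: 20.32
ee_pos: [0.5256, 0.0299, 0.1798]
ee_rot: [-1.511, -0.491, -0.454]
contact_force: [0.9, -0.3, -1.3]
grip_width: 0.017
```

>>> send_rows(
  increments=[
    [1, -3.8, -3.5, 0, 0, 0, 0.0097],
    [1, -3.8, -3.5, 0, 0, 0, 0.0097],
    [1, -3.8, -3.5, 0, 0, 0, 0.0097],
    [1, -3.9, -3.4, 0, 0, 0, 0.0097],
    [1, -3.9, -3.4, 0, 0, 0, 0.0097],
    [1, -3.9, -3.3, 0, 0, 0, 0.0097],
    [1, -4, -3.3, 0, 0, 0, 0.0097],
    [1, -4, -3.2, 0, 0, 0, 0.0097],
    [1, 0, 0, 0, 0, 0, 0],
  ],
)

```text
time_s: 21.45
ee_pos: [0.4843, 0.0288, 0.1853]
ee_rot: [-1.525, -0.429, -0.393]
contact_force: [1.0, -0.2, -1.5]
grip_width: 0.0172
```

Run:
```python
from h import *
s=read_state(); t=toew(s); print("toe",t.round(4),"moved",((np.array([.6768,.0337,0])-t)@AX).round(4),s["contact_force"].round(1),s["joints"].round(2),s["grip_width"])
p=eyes.get_image("scene"); print(proj(p,t),proj(p,EY-.11*AX)); cv2.imwrite("pics/s7.png",cv2.resize(p["frame"][120:220,200:320,::-1],(720,600),interpolation=2))
```

```text
toe [0.5562 0.0306 0.0217] moved 0.1206 [ 1.  -0.2 -1.5] [-0.15 -0.08 -0.96  0.16  0.09 -0.15] 0.01724346337973099
[283.5 203.2] [281.3 199. ]
```

View pics/s7.png

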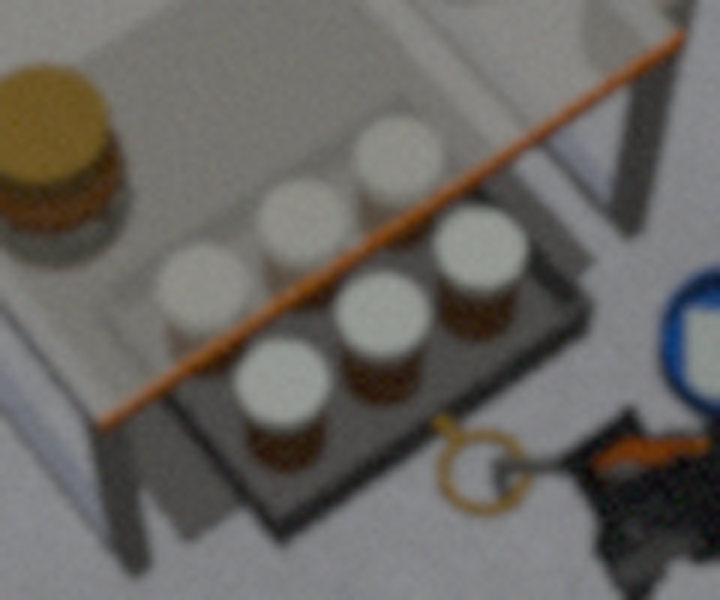

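>>> send_rows(
  increments=[
    [1, -2.6, -1.5, 0, 0, 0, 0],
    [1, -2.6, -1.5, 0, 0, 0, 0],
    [1, 0, 0, 0, 0, 0, 0],
  ],
)

```text
time_s: 21.88
ee_pos: [0.4797, 0.0291, 0.1863]
ee_rot: [-1.523, -0.433, -0.395]
contact_force: [3.0, 1.7, -0.3]
grip_width: 0.0171
```

Run:
```python
from h import *
s=read_state(); t=toew(s); print("toe",t.round(4),"moved",((np.array([.6768,.0337,0])-t)@AX).round(4),s["contact_force"].round(1))
q=R.from_rotvec(s["ee_rot"]).inv(); print("back 3mm & up 100:",q.apply(AX*3).round(2),q.apply([0,0,100]).round(1))
```

```text
toe [0.5522 0.0312 0.0229] moved 0.1246 [ 3.   1.7 -0.3]
back 3mm & up 100: [ 2.59  1.51 -0.01] [ 50.4 -86.4   0.1]
```

>>> send_rows(
  increments=[
    [1, 4.3, 2.5, 0, 0, 0, 0],
    [1, 4.3, 2.5, 0, 0, 0, 0],
    [1, 0, 0, 0, 0, 0, 0],
    [1, 4, -7, 0, 0, 0, 0],
    [1, 6, -10.4, 0, 0, 0, 0],
    [1, 10, -17.3, 0, 0, 0, 0],
    [1, 10, -17.3, 0, 0, 0, 0],
    [1, 15, -26, 0, 0, 0, 0],
    [1, 15, -26, 0, 0, 0, 0],
    [1, 0, 0, 0, 0, 0, 0],
  ],
)

```text
time_s: 23.12
ee_pos: [0.4903, 0.0287, 0.3092]
ee_rot: [-1.524, -0.436, -0.398]
contact_force: [0.9, 0.3, -1.3]
grip_width: 0.0171
```

Run:
```python
from h import *
s=read_state(); print("toe",toew(s).round(4),s["contact_force"].round(1))
seatR=R.from_matrix([[.9963,0,-.086],[.086,0,.9963],[0,-1,0]])
plan((.4841,-.2364,.296),seatR,6)
p=eyes.get_image("scene"); print(spot_in(p,"eye")); cv2.imwrite("pics/s8.png",cv2.resize(p["frame"][100:300,170:410,::-1],(720,600),interpolation=2))
```

```text
toe [0.5634 0.0304 0.146 ] [ 0.9  0.3 -1.3]
pos [0.4903 0.0287 0.3092] t 23.125 j [-0.15 -0.22 -0.73  0.54  0.09 -0.15] F [ 0.9  0.3 -1.3] w 0.0171
shift first(mm tool) [ -17.6    5.1 -264.9] /row [ -2.94   0.85 -44.14] turn [ 0.017  -0.0601  0.5321] /row [ 0.0028 -0.01    0.0887]
shift after turn [ -28.9   13.2 -263.6]
[{'box': [228.8, 148.9, 296.3, 209.8], 'score': 0.87}]
```

View pics/s8.png

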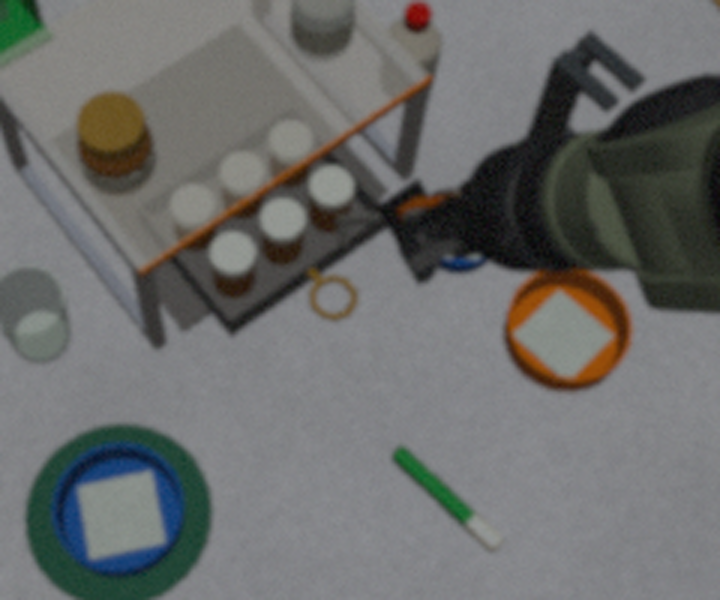

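The ring centre is at about px (281,199), where full-out was predicted to be. The dish sits on the mat. I'm returning the rod.

>>> send_rows(
  increments=[
    [1, 0, 0, 0, 0.0028, -0.01, 0.0887],
    [1, 0, 0, 0, 0.0028, -0.01, 0.0887],
    [1, 0, 0, 0, 0.0028, -0.01, 0.0887],
    [1, 0, 0, 0, 0.0028, -0.01, 0.0887],
    [1, 0, 0, 0, 0.0028, -0.01, 0.0887],
    [1, 0, 0, 0, 0.0028, -0.01, 0.0887],
    [1, 0, 0, 0, 0, 0, 0],
  ],
)

```text
time_s: 24.1
ee_pos: [0.489, 0.0289, 0.3035]
ee_rot: [-1.568, -0.06, 0.075]
contact_force: [-0.1, 1.2, -1.6]
grip_width: 0.0172
```

>>> send_rows(
  increments=[
    [1, -4, 0, -20, 0, 0, 0],
    [1, -4, 0, -40, 0, 0, 0],
    [1, -4, 0, -40, 0, 0, 0],
    [1, -4, 0, -40, 0, 0, 0],
    [1, -4, 0, -40, 0, 0, 0],
    [1, -4, 0, -40, 0, 0, 0],
    [1, -4, 0, -28, 0, 0, 0],
    [1, -4, 0, -15, 0, 0, 0],
    [1, 0, 0, 0, 0, 0, 0],
  ],
)

```text
time_s: 25.22
ee_pos: [0.4787, -0.2359, 0.3052]
ee_rot: [-1.568, -0.062, 0.071]
contact_force: [0.7, -0.1, -0.8]
grip_width: 0.0173
```

Run:
```python
from h import *
seatR=R.from_matrix([[.9963,0,-.086],[.086,0,.9963],[0,-1,0]])
tgt=np.array([.5488,-.2304,.2029]); X=seatR.apply([1,0,0])
plan(tgt-.065*X+[0,0,.013],seatR,1)
p=eyes.get_image("scene"); cv2.imwrite("pics/s9.png",cv2.resize(p["frame"][80:200,320:440,::-1],(600,600),interpolation=2))
s=read_state(); print("toe px",proj(p,toew(s)))
```

```text
pos [ 0.4787 -0.2359  0.3052] t 25.225 j [-0.6   0.26 -0.09  1.22 -0.   -0.68] F [ 0.7 -0.1 -0.8] w 0.0173
shift first(mm tool) [ 5.8 89.2 -0.7] /row [ 5.81 89.25 -0.67] turn [-0.0019 -0.0016 -0.0058] /row [-0.0019 -0.0016 -0.0058]
shift after turn [ 5.3 89.3 -0.5]
toe px [393.4 159.1]
```

View pics/s9.png

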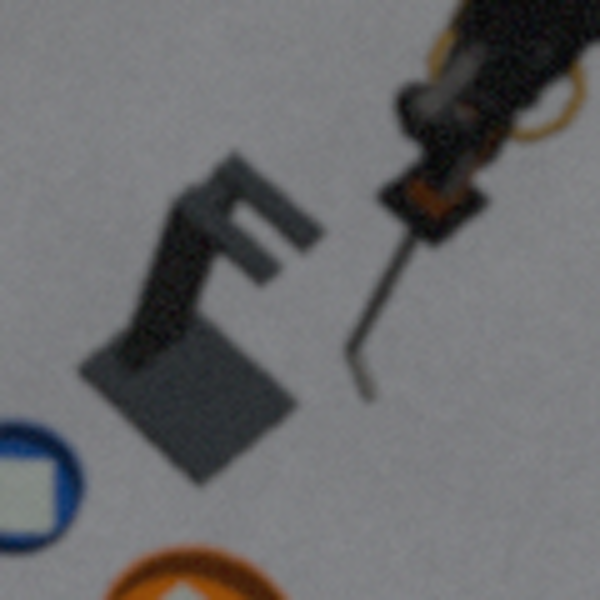

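>>> send_rows(
  increments=[
    [1, 2, 25, 0, 0, 0, -0.005],
    [1, 2, 30, 0, 0, 0, 0],
    [1, 1, 24, 0, 0, 0, 0],
    [1, 0, 10, 0, 0, 0, 0],
    [1, 0, 0, 0, 0, 0, 0],
    [1, 0, 0, 0, 0, 0, 0],
  ],
)

```text
time_s: 26.02
ee_pos: [0.4848, -0.2354, 0.2177]
ee_rot: [-1.569, -0.068, 0.067]
contact_force: [0.9, -0.1, -1.0]
grip_width: 0.0173
```

Run:
```python
from h import *
seatR=R.from_matrix([[.9963,0,-.086],[.086,0,.9963],[0,-1,0]])
tgt=np.array([.5488,-.2304,.2029])
plan(tgt+[0,0,.012],seatR,1)
```

```text
pos [ 0.4848 -0.2354  0.2177] t 26.025 j [-0.59  0.31 -0.24  1.01  0.   -0.68] F [ 0.9 -0.1 -1. ] w 0.0173
shift first(mm tool) [64.2  2.8 -0.6] /row [64.22  2.85 -0.58] turn [-0.0003  0.0003  0.0007] /row [-0.0003  0.0003  0.0007]
shift after turn [64.2  2.8 -0.6]
```

>>> send_rows(
  increments=[
    [1, 12, 0, -0.5, 0, 0, 0],
    [1, 15, 0, 0, 0, 0, 0],
    [1, 15, 0, 0, 0, 0, 0],
    [1, 12, 0, 0, 0, 0, 0],
    [1, 7, 0, 0, 0, 0, 0],
    [1, 3, 0, 0, 0, 0, 0],
    [1, 0, 0, 0, 0, 0, 0],
  ],
)

```text
time_s: 26.9
ee_pos: [0.5479, -0.2303, 0.2165]
ee_rot: [-1.568, -0.067, 0.068]
contact_force: [0.7, -0.4, -0.7]
grip_width: 0.0173
```

Run:
```python
from h import *
seatR=R.from_matrix([[.9963,0,-.086],[.086,0,.9963],[0,-1,0]])
plan(np.array([.5488,-.2304,.2029]),seatR,1)
```

```text
pos [ 0.5479 -0.2303  0.2165] t 26.9 j [-0.52  0.42 -0.09  1.06  0.   -0.61] F [ 0.7 -0.4 -0.7] w 0.0173
shift first(mm tool) [ 0.9 13.6 -0.2] /row [ 0.92 13.56 -0.22] turn [-0.0014 -0.0001 -0.0011] /row [-0.0014 -0.0001 -0.0011]
shift after turn [ 0.9 13.6 -0.2]
```

>>> send_rows(
  increments=[
    [1, 1, 5, 0, 0, 0, 0],
    [1, 0, 5, 0, 0, 0, 0],
    [1, 0, 2, 0, 0, 0, 0],
    [1, 0, 1.5, 0, 0, 0, 0],
    [1, 0, 0, 0, 0, 0, 0],
    [1, 0, 0, 0, 0, 0, 0],
  ],
)

```text
time_s: 27.65
ee_pos: [0.549, -0.2303, 0.2031]
ee_rot: [-1.569, -0.067, 0.068]
contact_force: [0.5, 0.3, -1.0]
grip_width: 0.0175
```

>>> send_rows(
  increments=[
    [0.6, 0, 0, 0, 0, 0, 0],
    [0.4, 0, 0, 0, 0, 0, 0],
    [0, 0, 0, 0, 0, 0, 0],
    [-0.5, 0, 0, 0, 0, 0, 0],
    [-1, 0, 0, 0, 0, 0, 0],
    [-1, 0, 0, 0, 0, 0, 0],
    [-1, 0, 0, 0, 0, 0, 0],
  ],
)

```text
time_s: 28.52
ee_pos: [0.5489, -0.2302, 0.2031]
ee_rot: [-1.569, -0.067, 0.068]
contact_force: [-0.3, 0.8, 0.3]
grip_width: 0.0856
```

Run:
```python
from h import *
s=read_state(); print(s["ee_pos"],s["grip_width"],s["contact_force"])
p=eyes.get_image("scene"); cv2.imwrite("pics/s10.png",cv2.resize(p["frame"][95:195,320:400,::-1],(480,600),interpolation=2))
a=cv2.imread("pics/s4.png").astype(int); b=cv2.imread("pics/s10.png").astype(int)
# bright toe blob position before / after
for im in(a,b):
    g=im.sum(2)[330:410,225:300]; ys,xs=np.nonzero(g>g.max()*.8); print("toe blob",xs.mean()+225,ys.mean()+330)
```

```text
[ 0.54894711 -0.23024851  0.20306156] 0.08560009819458028 [-0.27374347  0.83617971  0.25314948]
toe blob 296.3658536585366 332.4390243902439
toe blob 296.25 332.54545454545456
```

>>> send_rows(
  increments=[
    [-1, 0, -15, 0, 0, 0, 0],
    [-1, 0, -30, 0, 0, 0, 0],
    [-1, 0, -40, 0, 0, 0, 0],
    [-1, 0, -40, 0, 0, 0, 0],
    [-1, -50, 0, 0, 0, 0, 0],
    [-1, -50, 0, 0, 0, 0, 0],
    [-1, -50, 0, 0, 0, 0, 0],
    [-1, 0, 0, 0, 0, 0, 0],
    [-1, 0, 0, 0, 0, 0, 0],
  ],
)

```text
time_s: 29.7
ee_pos: [0.4002, -0.2437, 0.3293]
ee_rot: [-1.57, -0.068, 0.066]
contact_force: [0.1, -0.2, -0.1]
grip_width: 0.0854
```

Run:
```python
from h import *
s=read_state(); print(s["ee_pos"],s["contact_force"],s["time_s"])
p=eyes.get_image("scene"); q=eyes.get_image("top")
for c,n in((p,"scene"),(q,"top")):
    hsv=cv2.cvtColor(c["frame"],cv2.COLOR_RGB2HSV)
    for nm,lo,hi,z in(("blue",(100,140,40),(125,255,255),.034),("orange",(5,150,90),(16,255,255),.251)):
        k,l,st,_=cv2.connectedComponentsWithStats(cv2.inRange(hsv,lo,hi))
        for x,y,w,h,a in st[1:]:
            if a>25: print(n,nm,x,y,w,h,a,at(c,(x+w/2-.5,y+h/2-.5),z))
A=cv2.imread("pics/scene0.png"); F=p["frame"][:,:,::-1]
o=np.hstack([A[95:195,320:400],F[95:195,320:400]]); r=cv2.resize(F[100:300,160:410],(500,400)); o=cv2.resize(o,(300,187),interpolation=2)
o=cv2.copyMakeBorder(o,0,213,0,0,cv2.BORDER_CONSTANT); cv2.imwrite("pics/fin.png",np.hstack([o,r]))
```

```text
[ 0.40023729 -0.24371047  0.32933418] [ 0.0917132  -0.1884867  -0.13128941] 29.7
scene blue 464 4 19 8 30 [ 0.7491 -0.8997  0.034 ]
scene blue 453 6 26 22 120 [ 0.7357 -0.8499  0.034 ]
scene blue 311 165 25 21 162 [ 0.5563 -0.1037  0.034 ]
scene blue 187 247 45 45 813 [0.5182 0.292  0.034 ]
scene orange 375 105 9 7 41 [ 0.5482 -0.2277  0.251 ]
scene orange 0 143 71 82 2625 [0.8345 0.5078 0.251 ]
scene orange 261 147 22 15 34 [0.5956 0.0498 0.251 ]
scene orange 225 162 35 24 53 [0.5939 0.1309 0.251 ]
scene orange 339 193 41 35 396 [ 0.3803 -0.0196  0.251 ]
top blue 502 131 10 48 220 [ 0.6981 -0.8281  0.034 ]
top blue 299 196 22 21 166 [ 0.5558 -0.1052  0.034 ]
top blue 181 208 32 32 401 [0.5191 0.291  0.034 ]
top blue 0 299 37 85 2563 [0.171  0.8838 0.034 ]
top orange 101 75 39 54 1484 [0.8854 0.4858 0.251 ]
top orange 224 174 93 9 126 [0.6112 0.0376 0.251 ]
top orange 359 191 7 6 34 [ 0.5472 -0.2295  0.251 ]
top orange 302 228 32 31 356 [ 0.411  -0.0846  0.251 ]
```

View pics/fin.png

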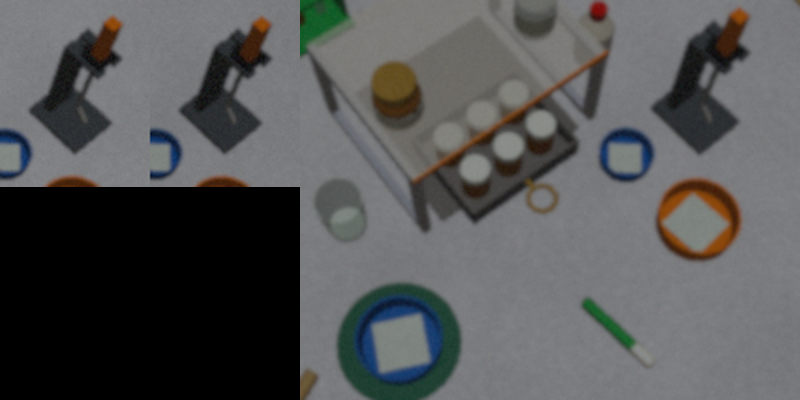

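The rod hangs as it did before (left pair), the tray is out with the ring at crop (543,198), and the dish is centred on the mat. I'm handing in.

```bash
python3 -c "
from rig import hand_in
print(hand_in())"
```

```text
the job is handed in; nothing more can be done
None
```

The job is done and handed in at about 30 s of the 70 s allowed. The hand-in reports no verdict, so what follows is from my own last checks.

- **Dish:** I pushed the larger blue dish left onto the mat with the partly open fingers. It was last measured at (0.519, 0.291) m, against a mat centre of about (0.521, 0.292) m, so roughly 2 mm off.
- **Tray:** I took the rod off the stand and tilted it 40°. The toe was lowered into the ring under the ledge to about 23 mm over the table. The tray came out to its stop: the pull force rose only to about 3 N. The ring then sat at pixel (281, 199), against (281.3, 199.0) predicted for fully out. I eased the tilt to about 30° during the pull to stay clear of a joint limit.
- **Rod:** It is hung back and released. Its position in the pictures matches the first ones to about a pixel, and the gripper is clear of it with wrist force near zero.
- **Bystanders:** The final view shows none visibly moved. I did not measure them one by one, and the spoon was not in the views I checked.

Two camera readings disagreed slightly during the run. The top and scene views differed by 2–5 mm on the dish, and by about 2 mm on the handle at the end. Both are well within the tolerances. No check failed.

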